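# Dial open the sweets lockbox

## Task

Open the locked sweets box. Dial it by the crank knob: turn clockwise, let the red mark pass the black pointer once and stop when it comes there the second time; then turn counter-clockwise, let the blue mark pass once and stop when it comes there the second time; then turn clockwise again, gently, until you feel the dial lock solid, and do not force it. Then slide the wooden lid fully open, let go, and leave the things around it standing where they are.

Things in the scene. Friction and masses are not known exactly. Their poses are not given: they have to be found in the camera images.
- lockbox: White lockbox screwed to the worktop, 150 (its x) x 303 (its y) x 85 mm high. Origin: centre of its underside. Front (-x) faces the robot at yaw 0; lock housing with dial: -y half; compartment under the sliding wooden lid: +y half. Dialled wrongly, the dial never locks and the lid stays locked; dialling may be begun again from the first clockwise turn.
- dial_center (a point): Centre of the dial's upper face, on its upright axis, 101 mm above the worktop, at (0, -80, 101) mm in the box's frame. The dial is a black disc, 100 mm across, turning both ways without end. Turning takes 1 to 5 N at the crank knob (more when it picks up unseen inner wheels on the way). Once locked it is solid both ways; pushing on at the knob with over 18 N then is forcing it.
- index_mark (a point): The fixed black pointer on the white housing, at the dial's front (-x) rim, 63 mm from its axis. A 12 mm red and a 12 mm blue dot lie on the dial, 40 mm from its axis. Red is at the pointer when the crank knob is 150 degrees clockwise (from above) of the pointer, blue when it is 60 degrees. Stop each within 8 degrees; overshooting and turning back spoils the setting.
- crank_knob: Aluminium knob upright on the dial, 34 mm from the axis: 15 mm across (18 at its foot), 26 mm tall, free to spin, so it can be pinched and carried round without turning the hand. Origin: centre of its foot, at 101 mm height. Starts within 46 degrees of the pointer. The dial finally locks with it 190 to 270 degrees clockwise of the pointer; where exactly differs and must be felt.
- lid_grip (a point): Top centre of the lid's grip, a dark wooden bar on the lid, 56 mm along the box's x, 14 mm thick along the box's y, 24 mm tall, its top 116.5 mm above the worktop; the lid's upper face is at 93.5 mm.
- lid (a joint): The wooden lid, 150 x 151 x 8 mm, slides along the box's +y (away from the dial): 0 m shut, 0.070 m fully open at its stop. It needs about 2 to 3 N and stays where it is left. While locked it moves no more than 3 mm.
- mug: Teal mug, 68 x 99 x 73 mm, standing on the worktop; bystander. Origin: centre of its underside.
- jug: Small brown jug, 62 x 90 x 93 mm, standing on the worktop; bystander. Origin: centre of its underside.
- coffee_pot_jar: Glass jar of ground coffee with a wooden lid, 66 mm across, 106 mm tall, on the worktop; bystander. Origin: centre of its underside.

How it is judged:
On the way:
1. the lid has been slid open (value of joint lid above 0.06 m), for 0.2 s.
At the end, for the whole second after the job is handed in: The lid stands open by more than 60 of its 70 mm and is at rest (value of joint lid above 0.06 m and velocity of joint lid below 0.005 m/s); the robot touches nothing.
It fails at once if the dial is forced against its stop (the hidden bar inside takes more than 18 N from the dial) (contact force between bar_nose and cam_r23 above 18 N).
It fails at once if the lid is forced while still locked (its catch takes more than 25 N) (contact force between bar_ear and lid_catch above 25 N).
It fails at once if the mug is moved more than 20 mm (distance of mug from where it was at the start of the episode above 0.02 m).
It fails at once if the jug is moved more than 20 mm (distance of jug from where it was at the start of the episode above 0.02 m).
It fails at once if the coffee jar is moved more than 20 mm (distance of coffee_pot_jar from where it was at the start of the episode above 0.02 m).
It also fails if it takes over 72 s, if anything falls off the work surface, if the arm or the gripper's body presses on something with over 40 N, if the wrist force passes 120 N, or if a joint passes its speed limit or range.

## Robot

A 7-joint arm with a two-finger parallel gripper is mounted at the origin on a cart in front of the work surface, level with it; the furniture and walls round the work are solid. World frame = base frame: x ahead of the robot, y to its left, z up, the work surface at z = 0. Lengths are in m, angles in rad, forces in N, time in s.
With the tool pointing down it reaches from about 0.425 to 1.025 m from the base axis. Payload 9.4 kg.
Tool frame: the origin (TCP) lies at the very end of the fingers, on their centre line; the grasp point (between the pads) lies 19 mm behind it (robot.grasp_offset is the distance from the TCP to the grasp point, in m); z points along the fingers, x is the direction in which the jaws open and shut, and the axes are right-handed (so a half turn about z gives the same grasp; the last joint's range is limited). The gripper opens to 85 mm and grips with 20 to 120 N. Pads are 22 mm wide; open, the fingers measure 114 mm over their backs; the gripper's body (76 mm by 85 mm) begins 54 mm behind the grasp point. The pads swing forward as they close: fully open they stand 13 mm farther back than shut.
Start: joints at [1.066, 0.599, -0.003, 1.599, 0.002, 0.943, -0.08], TCP at [0.301, -0.66, 0.231] pointing down, gripper open.
Joint ranges: [-2.57, 2.57], [-0.35, 1.97], [-1.29, 1.29], [0.11, 2.56], [-1.05, 4.19], [0.11, 1.86], [-2.63, 2.63]. Speed limits (rad/s): [2.22, 2.22, 3.01, 3.01, 3.14, 3.14, 3.14].

## Interface

Orientations are given as a rotation vector (axis times angle).
In Python, from bench import get_state, eyes, robot, nets gives the robot as it stands.
- The arm moves only by the shell command python3 -m creep 'ROWS' [FORCE]. ROWS is JSON, a list that holds one entry, the list of rows, each a list of 5 numbers: the shift along the world's x, y, z in units of 40 mm (1.0 is 40 mm), then the turn about the world's z in units of 5 degrees (1.0 is 5 degrees), then the finger opening in mm, from 0 to 85.4. In form: [[[x, y, z, spin, jaw], ...]]. A call has 1 to 12 rows; each row shifts and turns the commanded pose from where the row before left it; what a row does not reach is not made up. A row lasts 1/12 s, in which the tool goes at most 41.7 mm and 7.16 degrees, less where a joint would pass 70% of its speed; a pose out of reach is approached as far as the arm can. A call is refused whole if a number of a shift passes 1 or a number of a turn 1, either way. A call with a gripper value outside its range is refused whole. The fingers move at their own pace and stop on an object; FORCE is the grip in N (left out, the last holds). Time passes only in rows, so rows that do not move let the fingers close. It gives the time, the measured TCP pose, the force and the opening at its end, in the units of the state.
- get_state(): the state, without advancing time (a new reading comes with each control period).
- eyes.snapshot(name): name is "side" or "top"; returns a dict with "image" (420x560x3 uint8, red, green, blue), "mtx" (3x3 intrinsics, pixels), "dist" ([k1, k2, p1, p2, k3] as OpenCV has them; the pictures are not rectified), "R" (3x3) and "t" (3): a world point X has camera coordinates R X + t. Camera axes: x right, y down, z forward; pixel columns grow to the right and rows downward; lengths in m; the calibration is good to about 2 mm. A picture is of the moment at which its call begins. There is no depth.
- robot.job_done(): hands the job in, once; it reports no verdict.
Trained networks look in a picture, given as the dict that the camera call returned (one of the last four; its "shot" number tells which), for a name from the list of things; names that differ only in an ending like _2 or _b are one class to them, and where a whole thing is asked for, a point or a joint stands for the part that bears it (a point fixed in the world has none). Each returns a list of dicts, best first, with "conf" (0 to 1); they miss things now and then, are a little off and sometimes report something else, mostly with a low value. They report only what shows in the picture. A call takes as long as a camera call.
- nets.boxes_of(picture, name): "point" ([column, row] in pixels, amid what is visible of it).
- nets.spot_point(picture, name): "point" ([column, row] in pixels: a listed point, or the origin of a listed thing).
The state is a dict: "time": time; "joints": joint angles; "dq": joint speeds; "joint_torque": joint torques, N m; "eef_pos": TCP position; "tool_rot": TCP orientation; "wrist_force": force on the tool from outside, world axes, zero at the start; "ft_torque": the same for the moment, N m; "opening": finger opening in m.
Only numpy, scipy, OpenCV 4.12 (cv2) and the standard library are available. Lean on these libraries where they do the work, as an engineer would, in place of code of your own. Each camera call takes 0.05 s, during which the arm holds its last target.

## Working session

There is one attempt and no reset: what is moved stays moved. The work goes in short steps, Python scripts to look and compute and a shell command to move; the robot and the scene stay as the last step left them, time stands still between calls to the robot, and variables do not carry over. Pictures are saved under pics/ and viewed, and the job is handed in when it is done.

```bash
ls; mkdir -p pics
cat > h.py <<'E'
import numpy as np, cv2
from bench import get_state, eyes, robot, nets
def save(p,n): cv2.imwrite('pics/'+n+'.png', cv2.cvtColor(p['image'],cv2.COLOR_RGB2BGR))
def ray(p,uv):
    x=cv2.undistortPoints(np.array([[uv]],float),np.array(p['mtx']),np.array(p['dist']))[0,0]
    R=np.array(p['R']);t=np.array(p['t'])
    return -R.T@t, R.T@np.array([x[0],x[1],1.])
def onz(p,uv,z):
    c,d=ray(p,uv); return c+d*(z-c[2])/d[2]
def tri(ps):
    A=np.zeros((3,3));b=np.zeros(3)
    for p,uv in ps:
        c,d=ray(p,uv);d=d/np.linalg.norm(d);M=np.eye(3)-np.outer(d,d);A+=M;b+=M@c
    return np.linalg.solve(A,b)
def proj(p,X):
    R=np.array(p['R']);t=np.array(p['t'])
    return cv2.projectPoints(np.array([X],float),cv2.Rodrigues(R)[0],t,np.array(p['mtx']),np.array(p['dist']))[0][0,0]
E
python3 - <<'E'
from h import *
np.set_printoptions(precision=4,suppress=True)
P={n:eyes.snapshot(n) for n in('side','top')}
for n,p in P.items():
    save(p,n+'0')
    for o in ['dial_center','index_mark','crank_knob','lid_grip','lockbox','mug','jug','coffee_pot_jar']:
        print(n,o,[(np.round(r['point'],1),round(r['conf'],2)) for r in nets.spot_point(p,o)[:2]])
print(get_state())
E
```

```text
pics
side dial_center [(array([301.1, 186.5]), 0.96)]
side index_mark [(array([314.2, 195.3]), 0.59)]
side crank_knob [(array([310.6, 187.8]), 0.55)]
side lid_grip [(array([266.2, 196.8]), 0.68)]
side lockbox [(array([282.2, 216.8]), 0.73)]
side mug [(array([221.4, 300.3]), 0.96), (array([314.4, 194.4]), 0.25)]
side jug [(array([347.3, 185.8]), 0.64)]
side coffee_pot_jar [(array([325.2, 164.8]), 0.82)]
top dial_center [(array([330.8, 200.1]), 0.77)]
top index_mark [(array([318.8, 220.8]), 0.65)]
top crank_knob [(array([297.6, 202.9]), 0.64), (array([330.7, 216.2]), 0.54)]
top lid_grip [(array([274. , 186.1]), 0.78)]
top lockbox [(array([297.2, 204.5]), 0.93)]
top mug [(array([161.3, 229.4]), 0.67), (array([401.3, 239.2]), 0.33)]
top jug [(array([401.4, 237.1]), 0.88)]
top coffee_pot_jar [(array([420.5, 186.4]), 0.81)]
{'time': 0.9, 'joints': array([ 1.0663,  0.5993, -0.0025,  1.5994,  0.0018,  0.9429, -0.0798]), 'dq': array([-0.0004,  0.0004, -0.0004,  0.0002,  0.0002, -0.0008,  0.0002]), 'joint_torque': array([  0.0007, -77.6195,   1.5638, -25.8383,   0.0124,   0.002 ,
         0.    ]), 'eef_pos': array([ 0.3008, -0.6596,  0.2313]), 'tool_rot': array([ 2.6424, -1.6992, -0.0001]), 'wrist_force': array([-0.3956,  0.0183, -0.0102]), 'ft_torque': array([-0.0213,  0.0327,  0.0053]), 'opening': 0.08529865936764239}
```

View pics/side0.png

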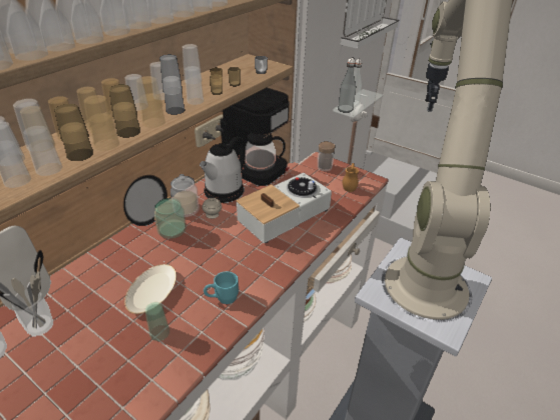

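View pics/top0.png

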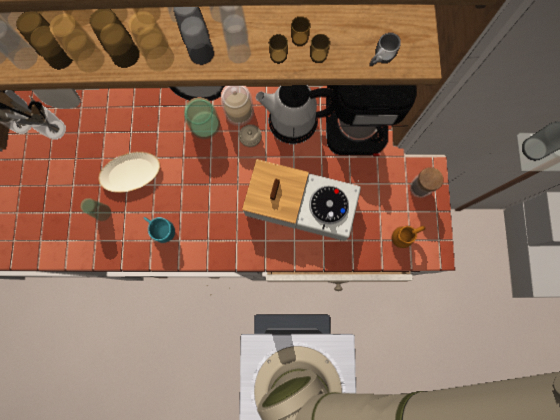

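Run:
```python
import cv2
a=cv2.imread('pics/top0.png')[150:270,240:440]; cv2.imwrite('pics/top0c.png',cv2.resize(a,None,fx=4,fy=4,interpolation=cv2.INTER_CUBIC))
a=cv2.imread('pics/side0.png')[150:270,220:380]; cv2.imwrite('pics/side0c.png',cv2.resize(a,None,fx=4,fy=4,interpolation=cv2.INTER_CUBIC))
```

```text
(no output)
```

View pics/top0c.png

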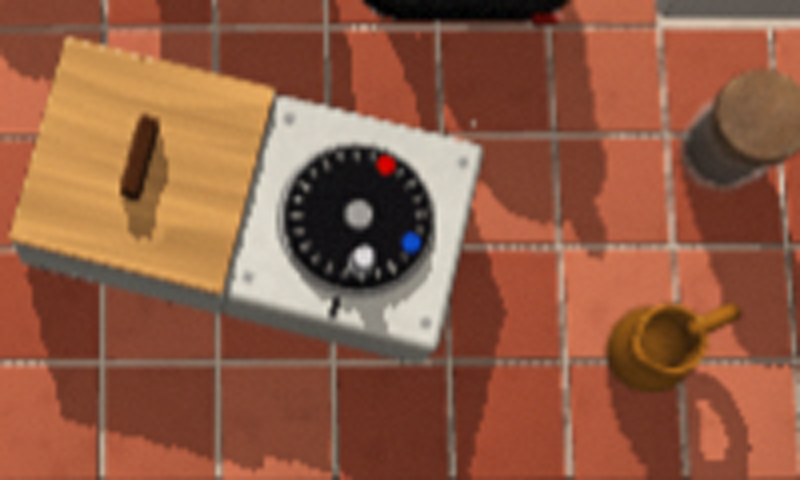

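View pics/side0c.png

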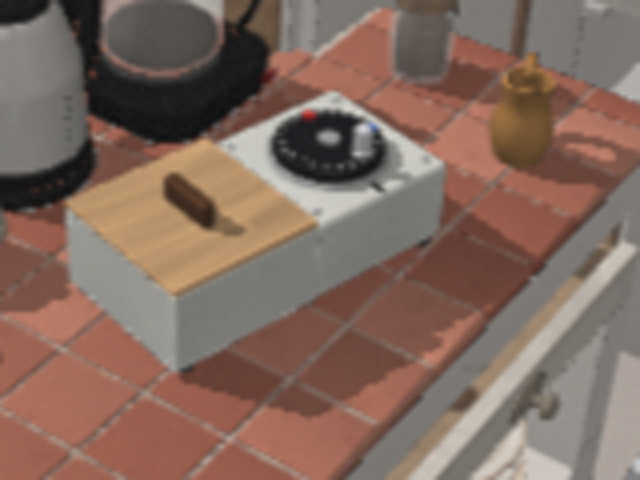

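```bash
cat > fit.py <<'E'
from h import *
from scipy.optimize import least_squares
P={n:eyes.snapshot(n) for n in('side','top')}
T=lambda u,v:(240+(u+.5)/4-.5,150+(v+.5)/4-.5); S=lambda u,v:(220+(u+.5)/4-.5,150+(v+.5)/4-.5)
obs=[('top',T(357,217),(0,-.080,.101),1),('top',T(335,307),(-.063,-.080,.0865),1),
('top',T(482,148),(.075,-.1515,.085),1),('top',T(432,352),(-.075,-.1515,.085),1),
('top',T(148,118),(.028,.076,.1165),1),('top',T(130,196),(-.028,.076,.1165),.7),
('top',T(69,38),(.075,.1515,.0935),1),('top',T(12,241),(-.075,.1515,.0935),1),
('side',S(329,145),(0,-.080,.101),1),('side',S(376,187),(-.063,-.080,.0865),1),
('side',S(333,92),(.075,-.1515,.085),1),('side',S(443,165),(-.075,-.1515,.085),1),
('side',S(67,202),(.075,.1515,.0935),1),('side',S(178,293),(-.075,.1515,.0935),1),
('side',S(170,176),(.028,.076,.1165),1),('side',S(207,212),(-.028,.076,.1165),.7)]
def tf(q,b):
    c,s=np.cos(q[2]),np.sin(q[2]); return np.array([q[0]+c*b[0]-s*b[1],q[1]+s*b[0]+c*b[1],b[2]])
def f(q): return np.concatenate([w*(proj(P[n],tf(q,b))-uv) for n,uv,b,w in obs])
r=least_squares(f,[.6,-.03,-.2],loss='soft_l1')
print(r.x,np.degrees(r.x[2])); print(np.round(f(r.x).reshape(-1,2),1))
for k,b in dict(dial=(0,-.08,.101),grip=(0,.0757,.1165),idx=(-.063,-.08,.0865)).items(): print(k,np.round(tf(r.x,b),4))
for n in P:
  o=[x for x in obs if x[0]==n]
  rr=least_squares(lambda q:np.concatenate([w*(proj(P[m],tf(q,b))-uv) for m,uv,b,w in o]),r.x,loss='soft_l1');print(n,rr.x)
# knob top (z .127): from images
for n,uv in(('top',T(365,255)),('side',S(364,131))):
    k=onz(P[n],uv,.127);d=k-tf(r.x,(0,-.08,.127));c,s=np.cos(r.x[2]),np.sin(r.x[2])
    b=np.array([c*d[0]+s*d[1],-s*d[0]+c*d[1]]);print(n,'knob',k,b,np.hypot(*b),'deg cw of pointer',np.degrees(np.pi-np.arctan2(b[1],b[0])))
for o in('mug','jug','coffee_pot_jar'):
    print(o,[np.round(onz(P[n],nets.spot_point(P[n],o)[0]['point'],0),3) for n in P])
E
python3 fit.py
```

```text
[ 0.52049235 -0.0116808  -0.25586571] -14.66002553688646
[[ 0.5 -0.1]
 [ 0.1  0.5]
 [-0.  -0.9]
 [ 0.5  0.2]
 [-0.4 -0.4]
 [-0.8 -0.3]
 [-2.4 -0.3]
 [-2.6 -0.1]
 [ 1.  -1.6]
 [ 1.3 -0.2]
 [ 0.6 -1. ]
 [ 2.  -0.2]
 [-0.8  0.1]
 [-0.9  0.6]
 [ 0.1 -0.5]
 [ 1.1 -1. ]]
dial [ 0.5002 -0.0891  0.101 ]
grip [0.5397 0.0616 0.1165]
idx [ 0.4393 -0.0731  0.0865]
side [ 0.52078519 -0.00902872 -0.24705568]
top [ 0.52005153 -0.01276095 -0.26036897]
top knob [ 0.46868511 -0.08931814  0.127     ] [-0.03047194 -0.00822135] 0.03156151885050299 deg cw of pointer 344.9010624135976
side knob [ 0.46620494 -0.08267881  0.127     ] [-0.03455167 -0.00242585] 0.03463672191289788 deg cw of pointer 355.9838860419328
mug [array([0.441, 0.402, 0.   ]), array([0.452, 0.399, 0.   ])]
jug [array([ 0.435, -0.323,  0.   ]), array([ 0.413, -0.309,  0.   ])]
coffee_pot_jar [array([ 0.588, -0.395,  0.   ]), array([ 0.576, -0.373,  0.   ])]
```

```bash
python3 - <<'E'
s=open('fit.py').read()
s=s.replace("('top',T(69,38),(.075,.1515,.0935),1),('top',T(12,241),(-.075,.1515,.0935),1),","").replace("('side',S(67,202),(.075,.1515,.0935),1),('side',S(178,293),(-.075,.1515,.0935),1),","")
s=s.replace("('top',T(148","('top',T(273,93),(.075,0,.0935),1),('top',T(222,296),(-.075,0,.0935),1),('top',T(148")
open('fit2.py','w').write(s)
E
python3 fit2.py
python3 -m creep '[[[0.2,0.7,0,-1,45],[0.2,0.7,0,-1,45],[0.2,0.7,0,-1,45],[0.2,0.7,0,-1,45],[0.2,0.7,0,-1,45],[0.2,0.7,0,-1,45],[0.2,0.7,0,-1,45],[0.2,0.7,0,-0.8,45],[0.2,0.7,0,0,45],[0.2,0.7,0,0,45],[0.2,0.7,0,0,45],[0.2,0.7,0,0,45]]]' 40
```

```text
[ 0.52051452 -0.01104654 -0.25659549] -14.701838375652981
[[ 0.3 -0.1]
 [-0.1  0.6]
 [-0.2 -0.8]
 [ 0.3  0.2]
 [-0.9 -1.1]
 [-1.5 -0.2]
 [-0.7 -0.4]
 [-1.  -0.3]
 [ 0.9 -1.5]
 [ 1.2 -0.1]
 [ 0.5 -0.9]
 [ 1.9 -0.1]
 [ 0.  -0.5]
 [ 1.  -0.9]]
dial [ 0.5002 -0.0884  0.101 ]
grip [0.5397 0.0622 0.1165]
idx [ 0.4393 -0.0724  0.0865]
side [ 0.52096177 -0.00607889 -0.25311375]
top [ 0.51988255 -0.01229047 -0.25892425]
top knob [ 0.46868511 -0.08931814  0.127     ] [-0.03026802 -0.00886269] 0.03153887444355203 deg cw of pointer 343.6795923216035
side knob [ 0.46620494 -0.08267881  0.127     ] [-0.03435198 -0.00307017] 0.03448890855404918 deg cw of pointer 354.89281936772284
time: 2.45
eef_pos: [0.3971, -0.3223, 0.2315]
tool_rot: [-1.924, 2.484, -0.001]
wrist_force: [0.2, 0.2, -0.1]
opening: 0.0451Traceback (most recent call last):
  File "fit2.py", line 27, in <module>
    print(o,[np.round(onz(P[n],nets.spot_point(P[n],o)[0]['point'],0),3) for n in P])
                               ~~~~~~~~~~~~~~~~~~~~~~~^^^
IndexError: list index out of range
```

```bash
python3 -m creep '[[[0.219,0.734,0,0,45],[0.219,0.734,0,0,45],[0.219,0.734,0,0,45],[0.219,0.734,0,0,45],[0.219,0.734,0,0,45],[0.219,0.734,0,0,45],[0.219,0.734,0,0,45],[0.219,0.734,-0.4,0,45],[0,0,-0.8,0,45],[0,0,-0.8,0,45],[0,0,0,0,45]]]'
python3 - <<'E'
from h import *
s=get_state();print(s['eef_pos'],s['tool_rot'],s['joints'])
for n in('side','top'):
    p=eyes.snapshot(n);u,v=map(int,proj(p,s['eef_pos']));print(n,u,v)
    a=cv2.cvtColor(p['image'],cv2.COLOR_RGB2BGR)[v-50:v+50,u-60:u+60]
    cv2.imwrite(f'pics/{n}1c.png',cv2.resize(a,None,fx=6,fy=6,interpolation=cv2.INTER_CUBIC))
E
```

```text
time: 3.37
eef_pos: [0.465, -0.0876, 0.1475]
tool_rot: [1.923, -2.478, -0.007]
wrist_force: [-1.8, -1.0, -0.6]
opening: 0.0452
[ 0.46495573 -0.08762082  0.14748529] [ 1.92334748 -2.47811983 -0.00671862] [-0.00243466  0.43906603  0.09390355  2.24472891 -0.0885982   0.46740294
 -1.6595624 ]
side 312 176
top 331 213
```

View pics/side1c.png

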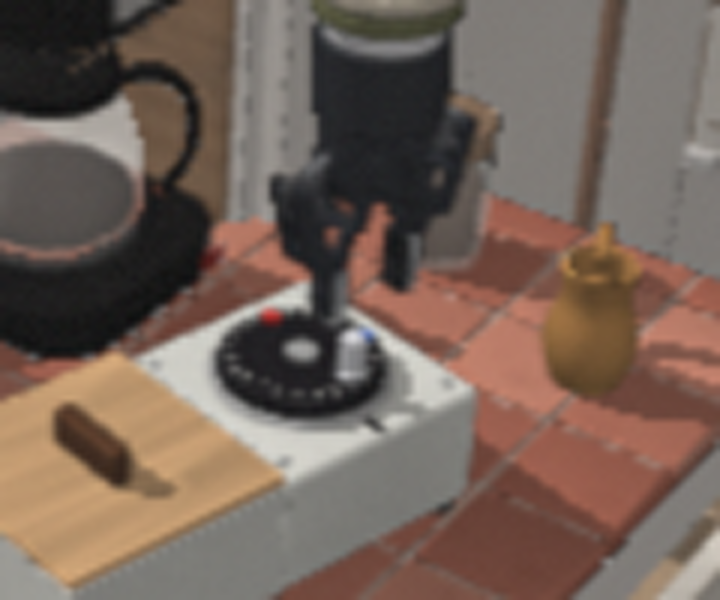

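View pics/top1c.png

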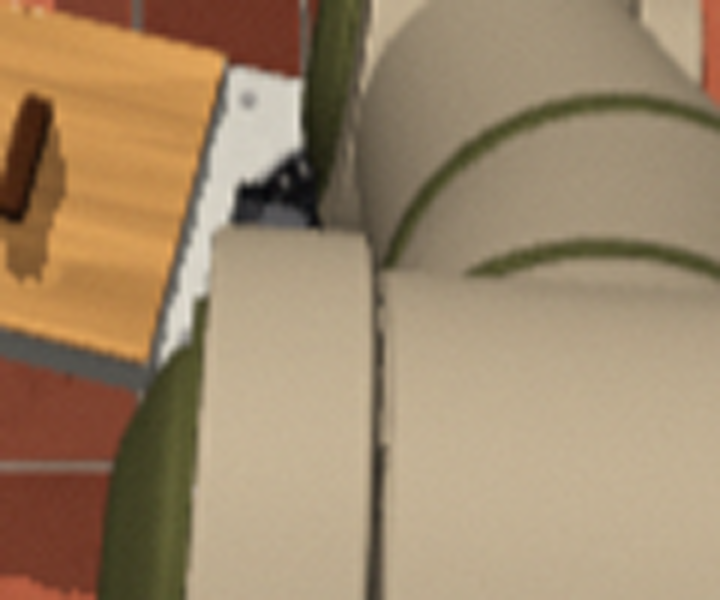

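Run:
```python
from h import *
p=eyes.snapshot('side');s=get_state();x=s['eef_pos'];print(x)
print(proj(p,[x[0],x[1],.127]),proj(p,[x[0],x[1],.101]),proj(p,x))
print(onz(p,(252+350/6,126+335/6),.127),onz(p,(252+350/6,126+377/6),.101))
```

```text
[ 0.46703876 -0.08925998  0.15210777]
[311.46461285 181.41242373] [310.93921858 187.64083479] [311.98300302 175.26796635]
[ 0.46872684 -0.08478053  0.127     ] [ 0.46488957 -0.08206273  0.101     ]
```

```bash
python3 -m creep '[[[0,0.075,-0.4,0,45],[0,0,-0.4,0,45],[0,0,-0.32,0,45],[0,0,0,0,45],[0,0,0,0,12],[0,0,0,0,12],[0,0,0,0,12],[0,0,0,0,12],[0,0,0,0,12],[0,0,0,0,12],[0,0,0,0,12]]]' 40
python3 - <<'E'
from h import *
s=get_state();print(s['eef_pos'],s['wrist_force'],s['opening'])
p=eyes.snapshot('side');u,v=map(int,proj(p,s['eef_pos']))
a=cv2.cvtColor(p['image'],cv2.COLOR_RGB2BGR)[v-50:v+50,u-60:u+60]
cv2.imwrite(f'pics/side2c.png',cv2.resize(a,None,fx=6,fy=6,interpolation=cv2.INTER_CUBIC))
E
```

```text
time: 4.43
eef_pos: [0.4676, -0.0862, 0.108]
tool_rot: [-1.922, 2.483, -0.003]
wrist_force: [-1.4, -1.4, 8.3]
opening: 0.0131
[ 0.46756678 -0.08616434  0.10800215] [-1.44477187 -1.36863296  8.27069792] 0.013069256288996935
```

View pics/side2c.png

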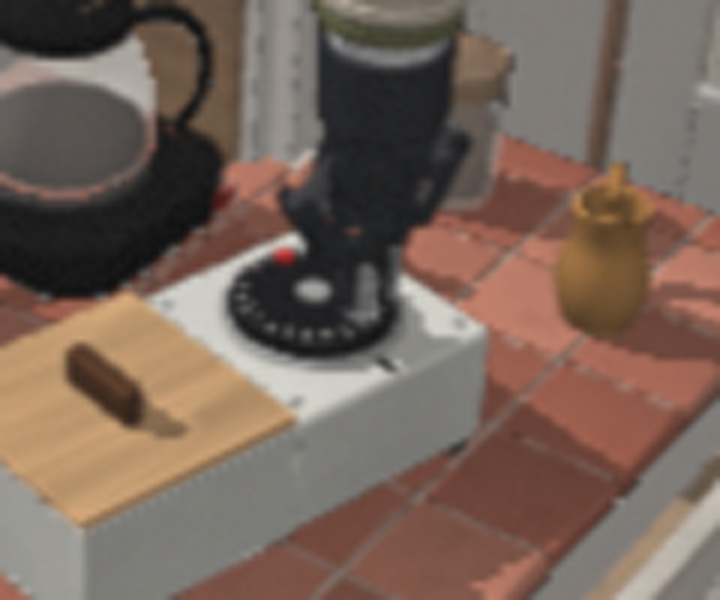

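```bash
python3 -m creep '[[[0,0,0.05,0,10],[0,0,0,0,10],[0,0,0,0,10]]]' 40
python3 -c "
from h import *
print(get_state()['wrist_force'],get_state()['eef_pos'],get_state()['opening'])"
```

```text
time: 4.73
eef_pos: [0.4675, -0.0859, 0.1085]
tool_rot: [-1.923, 2.483, -0.001]
wrist_force: [4.1, -1.1, -15.6]
opening: 0.0129
[  4.06484648  -1.08844344 -15.58540493] [ 0.46749237 -0.0858632   0.10852246] 0.01285913864167728
```

```bash
python3 -m creep '[[[0,0,-0.03,0,10],[0,0,0,0,10]]]' 20
python3 - <<'E'
from h import *
print(get_state()['wrist_force'],get_state()['eef_pos'])
for n in('top','side'):
    p=eyes.snapshot(n)
    im=cv2.imread(f'pics/{n}0.png').astype(int);b,g,r=im[...,0],im[...,1],im[...,2]
    uc,vc=map(int,proj(p,[.5,-.088,.101]))
    C={}
    for name,w in(('red',r-np.maximum(g,b)-60),('blue',b-np.maximum(r,g)-30)):
        w=np.clip(w,0,None).astype(float);m=np.zeros_like(w);m[vc-22:vc+22,uc-28:uc+28]=1;w*=m
        yy,xx=np.mgrid[:w.shape[0],:w.shape[1]];uv=((w*xx).sum()/w.sum(),(w*yy).sum()/w.sum())
        C[name]=onz(p,uv,.101)[:2];print(n,name,uv,C[name],(w>0).sum())
    d=C['blue']-C['red'];print('chord',np.linalg.norm(d))
    mid=(C['red']+C['blue'])/2; L=np.linalg.norm(d)
    for sg in(1,-1):
        c=mid+sg*np.array([-d[1],d[0]])/L*.04*np.sqrt(.5)
        print('centre',c,'knob ang from red (world)',np.degrees(np.arctan2(*(C['red']-c)[::-1]))-150,'blue',np.degrees(np.arctan2(*(C['blue']-c)[::-1]))-60)
E
```

```text
time: 4.9
eef_pos: [0.4675, -0.0859, 0.1082]
tool_rot: [-1.923, 2.483, -0.002]
wrist_force: [0.6, -0.2, 1.6]
opening: 0.0127
[ 0.64009867 -0.22112487  1.63462818] [ 0.46750866 -0.08588078  0.10816667]
top red (np.float64(337.39428035630567), np.float64(189.96436943272386)) [ 0.53880173 -0.11179362] 34
top blue (np.float64(342.3140437544107), np.float64(210.17219477769936)) [ 0.48253196 -0.12343661] 25
chord 0.05746169564539215
centre [ 0.51639786 -0.14531269] knob ang from red (world) -93.75844237456488 blue 87.13908902331698
centre [ 0.50493584 -0.08991754] knob ang from red (world) -182.8609109766831 blue -183.75844237456502
side red (np.float64(300.2135922330097), np.float64(177.20873786407768)) [ 0.53159008 -0.11956928] 37
side blue (np.float64(312.84), np.float64(181.2)) [ 0.48274457 -0.12613464] 3
chord 0.04928476326792152
centre [ 0.51093515 -0.15088415] knob ang from red (world) -93.40838248637274 blue 78.71896756406034
centre [ 0.50339949 -0.09481977] knob ang from red (world) -191.28103243593966 blue -183.40838248637272
```

```bash
cat > arc.py <<'E'
import sys,numpy as np
from bench import get_state
# arc.py cx cy endangle step n : from current measured... prints rows
cx,cy,a0,step,n=map(float,sys.argv[1:6]);jaw=10
p=get_state()['eef_pos'][:2] if len(sys.argv)<7 else np.array([cx,cy])+.034*np.array([np.cos(np.radians(a0)),np.sin(np.radians(a0))])
rows=[]
for k in range(1,int(n)+1):
    a=np.radians(a0+step*k);q=np.array([cx+.034*np.cos(a),cy+.034*np.sin(a)])
    d=np.round((q-p)/.04,3);p=p+d*.04;rows.append([float(d[0]),float(d[1]),0,0,jaw])
print(str([rows]).replace(' ',''))
E
python3 arc.py .5015 -.0875 177.5 -10 6 x
```

```text
[[[0.019,0.147,0,0,10],[0.045,0.141,0,0,10],[0.068,0.132,0,0,10],[0.091,0.117,0,0,10],[0.109,0.1,0,0,10],[0.125,0.08,0,0,10]]]
```

```bash
python3 -m creep '[[[0.02,0.147,0,0,10],[0.045,0.141,0,0,10],[0.068,0.132,0,0,10],[0,0,0,0,10]]]'
python3 -m creep '[[[0.091,0.117,0,0,10],[0.109,0.1,0,0,10],[0.125,0.08,0,0,10],[0,0,0,0,10]]]'
python3 arc.py .5015 -.0875 117.5 -10 12 x
```

```text
time: 5.33
eef_pos: [0.4732, -0.0677, 0.1081]
tool_rot: [-1.924, 2.481, -0.001]
wrist_force: [1.2, 1.2, 9.3]
opening: 0.0126
time: 5.67
eef_pos: [0.4866, -0.056, 0.1081]
tool_rot: [-1.924, 2.481, -0.001]
wrist_force: [0.1, 0.4, 8.6]
opening: 0.0128
[[[0.137,0.057,0,0,10],[0.145,0.032,0,0,10],[0.148,0.006,0,0,10],[0.146,-0.019,0,0,10],[0.142,-0.045,0,0,10],[0.131,-0.068,0,0,10],[0.118,-0.09,0,0,10],[0.1,-0.11,0,0,10],[0.079,-0.124,0,0,10],[0.057,-0.137,0,0,10],[0.032,-0.145,0,0,10],[0.007,-0.148,0,0,10]]]
```

```bash
python3 -m creep '[[[0.137,0.057,0.01,0,10],[0.145,0.032,0,0,10],[0.148,0.006,0,0,10],[0.146,-0.019,0,0,10],[0.142,-0.045,0,0,10],[0.131,-0.068,0,0,10],[0.118,-0.09,0,0,10],[0.1,-0.11,0,0,10],[0.079,-0.124,0,0,10],[0.057,-0.137,0,0,10],[0.032,-0.145,0,0,10],[0.007,-0.148,0,0,10]]]'
python3 - <<'E'
from h import *
s=get_state();print(s['eef_pos'],s['wrist_force'],s['opening'])
p=eyes.snapshot('side');u,v=map(int,proj(p,s['eef_pos']))
a=cv2.cvtColor(p['image'],cv2.COLOR_RGB2BGR)[v-50:v+50,u-60:u+60]
cv2.imwrite(f'pics/side3c.png',cv2.resize(a,None,fx=6,fy=6,interpolation=cv2.INTER_CUBIC))
E
python3 arc.py .5015 -.0875 -2.5 -10 12 x
```

```text
time: 6.67
eef_pos: [0.5355, -0.0883, 0.1081]
tool_rot: [-1.924, 2.483, -0.0]
wrist_force: [-0.8, 0.4, 6.5]
opening: 0.0129
[ 0.53552619 -0.08829925  0.10811776] [-0.82250838  0.4426949   6.54468956] 0.012866750424953199
[[[-0.019,-0.147,0,0,10],[-0.045,-0.141,0,0,10],[-0.068,-0.132,0,0,10],[-0.091,-0.117,0,0,10],[-0.109,-0.1,0,0,10],[-0.125,-0.08,0,0,10],[-0.137,-0.057,0,0,10],[-0.144,-0.032,0,0,10],[-0.148,-0.006,0,0,10],[-0.147,0.019,0,0,10],[-0.141,0.045,0,0,10],[-0.132,0.068,0,0,10]]]
```

View pics/side3c.png

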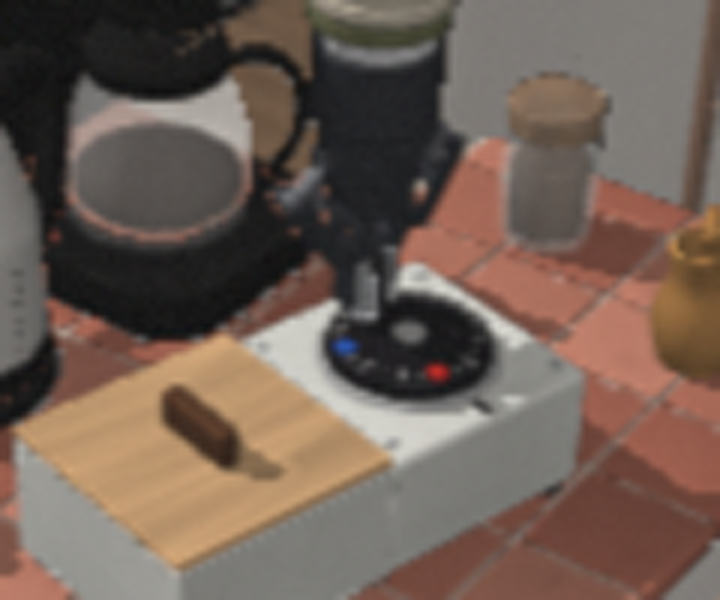

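```bash
python3 -m creep '[[[-0.02,-0.147,0,0,10],[-0.045,-0.141,0,0,10],[-0.068,-0.132,0,0,10],[-0.091,-0.117,0,0,10],[-0.109,-0.1,0,0,10],[-0.125,-0.08,0,0,10],[-0.137,-0.057,0,0,10],[-0.144,-0.032,0,0,10],[-0.148,-0.006,0,0,10],[-0.147,0.02,0,0,10],[-0.141,0.045,0,0,10],[-0.132,0.068,0,0,10]]]'
python3 - <<'E'
from h import *
p=eyes.snapshot('side');x=[0.53552619,-0.08829925,0.10811776];u,v=map(int,proj(p,x))
px=lambda a,b:(u-60+(a+.5)/6-.5,v-50+(b+.5)/6-.5)
I=onz(p,px(483,404),.0865)[:2];R=onz(p,px(438,372),.101)[:2];B=onz(p,px(346,346),.101)[:2];H=onz(p,px(409,331),.102)[:2]
print(I,R,B,H)
for c in(np.array([.5015,-.0875]),H):
  an=lambda q:np.degrees(np.arctan2(*(q-c)[::-1]))
  print('ptr',an(I),np.hypot(*(I-c)),'red',an(R),np.hypot(*(R-c)),'blue',an(B),np.hypot(*(B-c)))
E
python3 arc.py .5015 -.0875 -122.5 -10 12 x
```

```text
time: 7.72
eef_pos: [0.4838, -0.1158, 0.1081]
tool_rot: [-1.922, 2.482, -0.003]
wrist_force: [5.9, 1.6, 4.7]
opening: 0.0127
[ 0.44255003 -0.07269148] [ 0.46947847 -0.06561591] [ 0.52522849 -0.05449684] [ 0.50415754 -0.08801699]
ptr 165.89880277569668 0.0607815077384968 red 145.6505942390032 0.03878520105525018 blue 54.28476523597864 0.04064787619376573
ptr 166.03062632157625 0.06348509612654989 red 147.13941008039006 0.041284942228356825 blue 57.84631414968028 0.03959273948013655
[[[-0.118,0.09,0,0,10],[-0.1,0.109,0,0,10],[-0.079,0.125,0,0,10],[-0.057,0.137,0,0,10],[-0.032,0.145,0,0,10],[-0.006,0.148,0,0,10],[0.019,0.147,0,0,10],[0.044,0.141,0,0,10],[0.069,0.132,0,0,10],[0.09,0.117,0,0,10],[0.109,0.1,0,0,10],[0.125,0.08,0,0,10]]]
```

```bash
python3 -m creep '[[[-0.118,0.09,0,0,10],[-0.1,0.109,0,0,10],[-0.079,0.125,0,0,10],[-0.057,0.137,0,0,10],[-0.032,0.145,0,0,10],[-0.006,0.148,0,0,10],[0.02,0.147,0,0,10],[0.044,0.141,0,0,10],[0.069,0.132,0,0,10],[0.09,0.117,0,0,10],[0.109,0.1,0,0,10],[0.125,0.08,0,0,10]]]'
python3 -c "
from h import *
s=get_state();d=s['eef_pos'][:2]-[.5015,-.0875];print(np.degrees(np.arctan2(d[1],d[0])),np.hypot(*d))"
python3 arc.py .5015 -.0875 117.5 -10 9 x
python3 arc.py .5015 -.0875 27.5 -6 2 x
```

```text
time: 8.77
eef_pos: [0.4838, -0.0575, 0.108]
tool_rot: [1.921, -2.483, -0.001]
wrist_force: [-3.2, -2.9, 12.9]
opening: 0.0131
120.57692062076376 0.03487361493761447
[[[0.137,0.057,0,0,10],[0.145,0.032,0,0,10],[0.148,0.006,0,0,10],[0.146,-0.019,0,0,10],[0.142,-0.045,0,0,10],[0.131,-0.068,0,0,10],[0.118,-0.09,0,0,10],[0.1,-0.11,0,0,10],[0.079,-0.124,0,0,10]]]
[[[0.037,-0.081,0,0,10],[0.028,-0.084,0,0,10]]]
```

```bash
python3 -m creep '[[[0.137,0.057,0.01,0,10],[0.145,0.032,0,0,10],[0.148,0.006,0,0,10],[0.146,-0.019,0,0,10],[0.142,-0.045,0,0,10],[0.131,-0.068,0,0,10],[0.118,-0.09,0,0,10],[0.1,-0.11,0,0,10],[0.079,-0.124,0,0,10],[0,0,0,0,10],[0,0,0,0,10]]]'
python3 -c "
from h import *
s=get_state();d=s['eef_pos'][:2]-[.5015,-.0875];print(np.degrees(np.arctan2(d[1],d[0])),np.hypot(*d))"
```

```text
time: 9.68
eef_pos: [0.5318, -0.0712, 0.1082]
tool_rot: [-1.923, 2.483, -0.001]
wrist_force: [5.0, 1.1, 2.8]
opening: 0.0127
28.27992720913842 0.03436598019649305
```

```bash
python3 -m creep '[[[0.037,-0.081,0,0,10],[0.02,-0.05,0,0,10],[0,0,0,0,10],[0,0,0,0,10]]]'
python3 - <<'E'
from h import *
s=get_state();d=s['eef_pos'][:2]-[.5015,-.0875];print(np.degrees(np.arctan2(d[1],d[0])),np.hypot(*d))
p=eyes.snapshot('side');u,v=map(int,proj(p,s['eef_pos']));print(u,v)
a=cv2.cvtColor(p['image'],cv2.COLOR_RGB2BGR)[v-50:v+50,u-60:u+60]
cv2.imwrite(f'pics/side4c.png',cv2.resize(a,None,fx=6,fy=6,interpolation=cv2.INTER_CUBIC))
E
```

```text
time: 10.02
eef_pos: [0.5338, -0.0761, 0.1082]
tool_rot: [-1.924, 2.482, -0.001]
wrist_force: [4.4, 2.1, 3.1]
opening: 0.0131
19.41937582957512 0.034241736972593646
292 180
```

View pics/side4c.png

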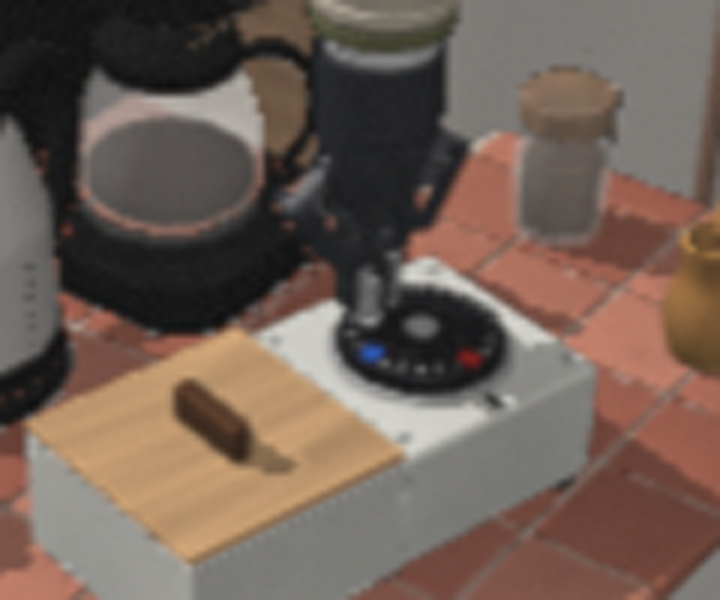

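```bash
cat > dots.py <<'E'
import sys
from h import *
n,u,v=sys.argv[1],int(sys.argv[2]),int(sys.argv[3]);pts=[tuple(map(float,a.split(','))) for a in sys.argv[4:]]
p=eyes.snapshot('side')
px=lambda a:(u-60+(a[0]+.5)/6-.5,v-50+(a[1]+.5)/6-.5)
I,R,B,H=[onz(p,px(a),z)[:2] for a,z in zip(pts,(.0865,.101,.101,.102))]
for c in(np.array([.5015,-.0875]),H):
  an=lambda q:np.degrees(np.arctan2(*(q-c)[::-1]))
  print('ptr',an(I),np.hypot(*(I-c)),'red',an(R),np.hypot(*(R-c)),'blue',an(B),np.hypot(*(B-c)))
E
python3 dots.py x 292 180 494,399 470,357 371,354 421,325
```

```text
ptr 164.8632653997126 0.06113036755993484 red 168.2452562650856 0.03705118498913483 blue 75.85202147208172 0.04102252860892286
ptr 165.03820881781985 0.06383100419536859 red 168.29606647323996 0.03975833436019499 blue 79.63588103997425 0.040963554352262864
```

```bash
python3 -m creep '[[[0.015,-0.05,0,0,10],[0,0,0,0,10],[0,0,0,0,10]]]'
python3 -c "
from h import *
s=get_state();d=s['eef_pos'][:2]-[.5015,-.0875];print(np.degrees(np.arctan2(d[1],d[0])),np.hypot(*d))"
python3 arc.py .5015 -.0875 16 10 12 x
```

```text
time: 10.37
eef_pos: [0.5344, -0.078, 0.1082]
tool_rot: [-1.924, 2.482, -0.001]
wrist_force: [5.3, 2.0, 2.8]
opening: 0.0129
16.052624480627053 0.034202658760859234
[[[-0.053,0.138,0,0,10],[-0.076,0.127,0,0,10],[-0.098,0.112,0,0,10],[-0.115,0.093,0,0,10],[-0.129,0.072,0,0,10],[-0.14,0.048,0,0,10],[-0.147,0.024,0,0,10],[-0.148,-0.003,0,0,10],[-0.145,-0.028,0,0,10],[-0.139,-0.053,0,0,10],[-0.127,-0.077,0,0,10],[-0.112,-0.097,0,0,10]]]
```

```bash
python3 -m creep '[[[-0.053,0.138,0,0,10],[-0.076,0.127,0,0,10],[-0.098,0.112,0,0,10],[-0.115,0.093,0,0,10],[-0.129,0.072,0,0,10],[-0.14,0.048,0,0,10],[-0.147,0.024,0,0,10],[-0.148,-0.003,0,0,10],[-0.145,-0.028,0,0,10],[-0.139,-0.053,0,0,10],[-0.127,-0.077,0,0,10],[-0.112,-0.097,0,0,10]]]'
python3 arc.py .5015 -.0875 136 10 12 x
python3 arc.py .5015 -.0875 256 10 12 x
```

```text
time: 11.37
eef_pos: [0.4756, -0.0644, 0.1081]
tool_rot: [1.923, -2.483, -0.001]
wrist_force: [1.6, -1.0, 4.8]
opening: 0.0127
[[[-0.093,-0.115,0,0,10],[-0.072,-0.13,0,0,10],[-0.048,-0.14,0,0,10],[-0.023,-0.146,0,0,10],[0.002,-0.148,0,0,10],[0.028,-0.146,0,0,10],[0.053,-0.138,0,0,10],[0.077,-0.127,0,0,10],[0.097,-0.112,0,0,10],[0.115,-0.093,0,0,10],[0.13,-0.072,0,0,10],[0.14,-0.048,0,0,10]]]
[[[0.146,-0.023,0,0,10],[0.148,0.002,0,0,10],[0.146,0.029,0,0,10],[0.138,0.053,0,0,10],[0.127,0.076,0,0,10],[0.112,0.097,0,0,10],[0.093,0.115,0,0,10],[0.072,0.13,0,0,10],[0.048,0.14,0,0,10],[0.024,0.146,0,0,10],[-0.003,0.149,0,0,10],[-0.028,0.145,0,0,10]]]
```

```bash
python3 -m creep '[[[-0.093,-0.115,0,0,10],[-0.072,-0.13,0,0,10],[-0.048,-0.14,0,0,10],[-0.023,-0.146,0,0,10],[0.002,-0.148,0,0,10],[0.028,-0.146,0,0,10],[0.053,-0.138,0,0,10],[0.077,-0.127,0,0,10],[0.097,-0.112,0,0,10],[0.115,-0.093,0,0,10],[0.13,-0.072,0,0,10],[0.14,-0.048,0,0,10]]]'
python3 -m creep '[[[0.146,-0.023,0,0,10],[0.148,0.002,0,0,10],[0.146,0.029,0,0,10],[0.138,0.053,0,0,10],[0.127,0.076,0,0,10],[0.112,0.097,0,0,10],[0.093,0.115,0,0,10],[0.072,0.13,0,0,10],[0.048,0.14,0,0,10],[0.024,0.146,0,0,10],[-0.003,0.149,0,0,10],[-0.028,0.145,0,0,10]]]'
python3 arc.py .5015 -.0875 376 10 8 x
```

```text
time: 12.37
eef_pos: [0.493, -0.1198, 0.1081]
tool_rot: [-1.925, 2.482, 0.004]
wrist_force: [0.3, 9.7, 8.5]
opening: 0.0132
time: 13.37
eef_pos: [0.5348, -0.0798, 0.1082]
tool_rot: [-1.922, 2.484, -0.003]
wrist_force: [3.6, -1.0, 3.2]
opening: 0.013
[[[-0.053,0.138,0,0,10],[-0.076,0.127,0,0,10],[-0.098,0.112,0,0,10],[-0.115,0.093,0,0,10],[-0.129,0.072,0,0,10],[-0.14,0.048,0,0,10],[-0.147,0.024,0,0,10],[-0.148,-0.003,0,0,10]]]
```

```bash
python3 -m creep '[[[-0.053,0.138,0,0,10],[-0.076,0.127,0,0,10],[-0.098,0.112,0,0,10],[-0.115,0.093,0,0,10],[-0.129,0.072,0,0,10],[-0.14,0.048,0,0,10],[-0.147,0.024,0,0,10],[-0.148,-0.003,0,0,10],[0,0,0,0,10],[0,0,0,0,10]]]'
python3 - <<'E'
from h import *
s=get_state();d=s['eef_pos'][:2]-[.5015,-.0875];print(np.degrees(np.arctan2(d[1],d[0])),np.hypot(*d))
p=eyes.snapshot('side');u,v=map(int,proj(p,s['eef_pos']));print(u,v)
a=cv2.cvtColor(p['image'],cv2.COLOR_RGB2BGR)[v-50:v+50,u-60:u+60]
cv2.imwrite(f'pics/side5c.png',cv2.resize(a,None,fx=6,fy=6,interpolation=cv2.INTER_CUBIC))
E
```

```text
time: 14.2
eef_pos: [0.4958, -0.0531, 0.1081]
tool_rot: [1.924, -2.481, -0.005]
wrist_force: [-2.5, 5.3, 10.6]
opening: 0.0126
99.38174980924008 0.03482727949776102
298 187
```

View pics/side5c.png

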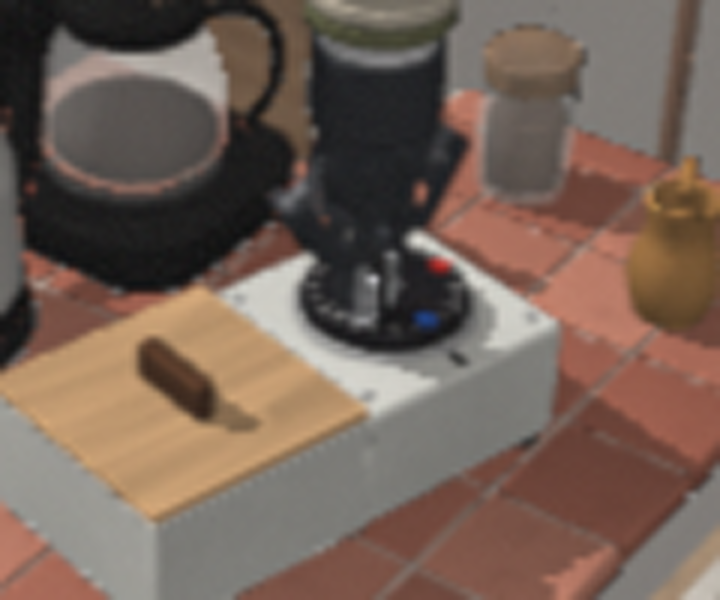

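```bash
python3 dots.py x 298 187 458,357 439,266 427,319 386,289
```

```text
ptr 164.8632653997126 0.06113036755993484 red -108.64367545149146 0.0375651286178576 blue 159.35029476841353 0.03764873604292011
ptr 168.46359203509704 0.05906894947164386 red -105.30337611380686 0.04120426437300192 blue 165.01317546184882 0.03529671338613292
```

```bash
python3 -m creep '[[[-0.04,-0.008,0,0,10],[-0.04,-0.01,0,0,10],[0,0,0,0,10],[0,0,0,0,10]]]'
python3 - <<'E'
from h import *
s=get_state();d=s['eef_pos'][:2]-[.5015,-.0875];print(np.degrees(np.arctan2(d[1],d[0])),np.hypot(*d),s['wrist_force'])
E
python3 arc.py .5015 -.0875 105.5 -10 11 x
```

```text
time: 14.63
eef_pos: [0.4933, -0.0537, 0.1081]
tool_rot: [1.925, -2.482, -0.004]
wrist_force: [-1.5, 7.4, 9.4]
opening: 0.013
103.64686583657925 0.03476522284817089 [-1.50066913  7.37523687  9.36522428]
[[[0.146,0.027,0,0,10],[0.148,0.001,0,0,10],[0.146,-0.024,0,0,10],[0.14,-0.05,0,0,10],[0.129,-0.073,0,0,10],[0.114,-0.094,0,0,10],[0.096,-0.112,0,0,10],[0.075,-0.128,0,0,10],[0.052,-0.139,0,0,10],[0.027,-0.146,0,0,10],[0.002,-0.148,0,0,10]]]
```

```bash
python3 -m creep '[[[-0.016,-0.004,0,0,10],[0,0,0,0,10],[0,0,0,0,10]]]'
cat > chk.py <<'E'
import sys
from h import *
s=get_state();d=s['eef_pos'][:2]-[.5015,-.0875];a=np.arctan2(d[1],d[0]);f=s['wrist_force']
ft=f[0]*np.sin(a)-f[1]*np.cos(a);fr=f[0]*np.cos(a)+f[1]*np.sin(a)
print('ang %.2f r %.4f ft %.1f fr %.1f t %.2f'%(np.degrees(a),np.hypot(*d),ft,fr,s['time']))
sys.exit(0 if ft>-float(sys.argv[1]) else 1)
E
python3 chk.py 9
python3 -m creep '[[[0.146,0.027,0,0,10],[0.148,0.001,0,0,10],[0.146,-0.024,0,0,10],[0,0,0,0,10]]]'
python3 chk.py 9
```

```text
time: 14.88
eef_pos: [0.4929, -0.0538, 0.1081]
tool_rot: [1.925, -2.482, -0.004]
wrist_force: [-0.2, 6.3, 9.0]
opening: 0.0129
ang 104.36 r 0.0347 ft 1.4 fr 6.1 t 14.88
time: 15.22
eef_pos: [0.5117, -0.0542, 0.1081]
tool_rot: [1.925, -2.483, -0.002]
wrist_force: [2.2, 5.4, 7.9]
opening: 0.0126
ang 72.96 r 0.0348 ft 0.5 fr 5.8 t 15.22
```

```bash
python3 -m creep '[[[0.14,-0.05,0,0,10],[0.129,-0.073,0,0,10],[0.114,-0.094,0,0,10],[0.096,-0.112,0,0,10],[0.075,-0.128,0,0,10],[0.052,-0.139,0,0,10],[0.027,-0.146,0,0,10],[0.002,-0.148,0,0,10],[0,0,0,0,10]]]'
python3 chk.py 9
python3 arc.py .5015 -.0875 -4.5 -2 5 x
```

```text
time: 15.97
eef_pos: [0.5352, -0.0919, 0.1081]
tool_rot: [1.92, -2.483, -0.003]
wrist_force: [-1.9, -1.9, 9.5]
opening: 0.0129
ang -7.52 r 0.0340 ft 2.2 fr -1.6 t 15.97
[[[-0.003,-0.03,0,0,10],[-0.004,-0.029,0,0,10],[-0.005,-0.029,0,0,10],[-0.006,-0.029,0,0,10],[-0.006,-0.029,0,0,10]]]
```

```bash
q(){ tail -1 >/dev/null; }
python3 -m creep '[[[-0.003,-0.03,0,0,10],[-0.004,-0.029,0,0,10],[-0.005,-0.029,0,0,10],[-0.006,-0.029,0,0,10],[0,0,0,0,10]]]' |q; python3 chk.py 8 &&
python3 -m creep '[[[-0.005,-0.015,0,0,10],[0,0,0,0,10]]]' |q; python3 chk.py 8 &&
python3 -m creep '[[[-0.005,-0.014,0,0,10],[0,0,0,0,10]]]' |q; python3 chk.py 8 &&
python3 -m creep '[[[-0.005,-0.014,0,0,10],[0,0,0,0,10]]]' |q; python3 chk.py 8
```

```text
ang -13.26 r 0.0339 ft -1.2 fr -2.3 t 16.38
ang -14.08 r 0.0339 ft -1.8 fr -1.3 t 16.55
ang -14.98 r 0.0338 ft -1.4 fr -2.1 t 16.72
ang -16.09 r 0.0338 ft -1.4 fr -2.1 t 16.88
```

```bash
q(){ tail -1 >/dev/null; }
m(){ :; }
python3 -m creep '[[[-0.012,-0.042,0,0,10],[0,0,0,0,10]]]' |q; python3 chk.py 7 &&
python3 -m creep '[[[-0.013,-0.027,0,0,10],[0,0,0,0,10]]]' |q; python3 chk.py 7 &&
python3 -m creep '[[[-0.006,-0.014,0,0,10],[0,0,0,0,10]]]' |q; python3 chk.py 7 &&
python3 -m creep '[[[-0.006,-0.014,0,0,10],[0,0,0,0,10]]]' |q; python3 chk.py 7 &&
python3 -m creep '[[[-0.006,-0.014,0,0,10],[0,0,0,0,10]]]' |q; python3 chk.py 7 &&
python3 -m creep '[[[-0.007,-0.014,0,0,10],[0,0,0,0,10]]]' |q; python3 chk.py 7 &&
python3 -m creep '[[[-0.007,-0.013,0,0,10],[0,0,0,0,10]]]' |q; python3 chk.py 7 &&
python3 -m creep '[[[-0.007,-0.013,0,0,10],[0,0,0,0,10]]]' |q; python3 chk.py 7 &&
python3 -m creep '[[[-0.007,-0.013,0,0,10],[0,0,0,0,10]]]' |q; python3 chk.py 7 &&
python3 -m creep '[[[-0.008,-0.013,0,0,10],[0,0,0,0,10]]]' |q; python3 chk.py 7 &&
python3 -m creep '[[[-0.008,-0.013,0,0,10],[0,0,0,0,10]]]' |q; python3 chk.py 7 &&
python3 -m creep '[[[-0.008,-0.013,0,0,10],[0,0,0,0,10]]]' |q; python3 chk.py 7
```

```text
ang -19.25 r 0.0338 ft -0.7 fr -3.3 t 17.05
ang -21.13 r 0.0337 ft -0.7 fr -1.3 t 17.22
ang -21.98 r 0.0337 ft -1.0 fr -2.7 t 17.38
ang -22.92 r 0.0337 ft -2.0 fr -3.2 t 17.55
ang -23.90 r 0.0337 ft -1.1 fr -2.4 t 17.72
ang -24.94 r 0.0337 ft -1.7 fr -2.7 t 17.88
ang -25.84 r 0.0337 ft -1.3 fr -1.4 t 18.05
ang -26.79 r 0.0337 ft -1.3 fr -1.6 t 18.22
ang -27.77 r 0.0337 ft -1.3 fr -1.7 t 18.38
ang -28.88 r 0.0336 ft -1.7 fr -1.5 t 18.55
ang -29.95 r 0.0336 ft -1.1 fr -2.2 t 18.72
ang -31.00 r 0.0336 ft -1.2 fr -2.0 t 18.88
```

```bash
q(){ tail -1 >/dev/null; }
python3 -m creep '[[[-0.009,-0.014,0,0,10],[0,0,0,0,10]]]' |q; python3 chk.py 6 &&
python3 -m creep '[[[-0.009,-0.014,0,0,10],[0,0,0,0,10]]]' |q; python3 chk.py 6 &&
python3 -m creep '[[[-0.01,-0.014,0,0,10],[0,0,0,0,10]]]' |q; python3 chk.py 6 &&
python3 -m creep '[[[-0.01,-0.014,0,0,10],[0,0,0,0,10]]]' |q; python3 chk.py 6 &&
python3 -m creep '[[[-0.01,-0.014,0,0,10],[0,0,0,0,10]]]' |q; python3 chk.py 6 &&
python3 -m creep '[[[-0.011,-0.013,0,0,10],[0,0,0,0,10]]]' |q; python3 chk.py 6 &&
python3 -m creep '[[[-0.011,-0.013,0,0,10],[0,0,0,0,10]]]' |q; python3 chk.py 6 &&
python3 -m creep '[[[-0.011,-0.013,0,0,10],[0,0,0,0,10]]]' |q; python3 chk.py 6 &&
python3 -m creep '[[[-0.012,-0.012,0,0,10],[0,0,0,0,10]]]' |q; python3 chk.py 6 &&
python3 -m creep '[[[-0.012,-0.012,0,0,10],[0,0,0,0,10]]]' |q; python3 chk.py 6 &&
python3 -m creep '[[[-0.012,-0.012,0,0,10],[0,0,0,0,10]]]' |q; python3 chk.py 6 &&
python3 -m creep '[[[-0.013,-0.012,0,0,10],[0,0,0,0,10]]]' |q; python3 chk.py 6 &&
python3 -m creep '[[[-0.013,-0.011,0,0,10],[0,0,0,0,10]]]' |q; python3 chk.py 6 &&
python3 -m creep '[[[-0.013,-0.011,0,0,10],[0,0,0,0,10]]]' |q; python3 chk.py 6 &&
python3 -m creep '[[[-0.013,-0.011,0,0,10],[0,0,0,0,10]]]' |q; python3 chk.py 6 &&
python3 -m creep '[[[-0.014,-0.01,0,0,10],[0,0,0,0,10]]]' |q; python3 chk.py 6
```

```text
ang -32.17 r 0.0336 ft -1.3 fr -2.3 t 19.05
ang -33.33 r 0.0336 ft -1.3 fr -2.4 t 19.22
ang -34.38 r 0.0335 ft -1.1 fr -2.0 t 19.38
ang -35.54 r 0.0335 ft -1.4 fr -1.5 t 19.55
ang -36.72 r 0.0335 ft -0.6 fr -1.7 t 19.72
ang -37.82 r 0.0335 ft -1.0 fr -1.9 t 19.88
ang -38.89 r 0.0335 ft -2.2 fr -2.6 t 20.05
ang -39.99 r 0.0335 ft -1.8 fr -3.0 t 20.22
ang -41.07 r 0.0335 ft -1.4 fr -2.3 t 20.38
ang -42.18 r 0.0334 ft -1.7 fr -1.5 t 20.55
ang -43.37 r 0.0334 ft -1.6 fr -2.0 t 20.72
ang -44.68 r 0.0334 ft -1.8 fr -1.7 t 20.88
ang -45.94 r 0.0334 ft -1.6 fr -2.0 t 21.05
ang -46.97 r 0.0334 ft -0.9 fr -1.7 t 21.22
ang -48.12 r 0.0334 ft -1.2 fr -1.9 t 21.38
ang -49.22 r 0.0333 ft -1.3 fr -2.5 t 21.55
```

```bash
q(){ tail -1 >/dev/null; }
python3 -m creep '[[[-0.013,-0.012,0,0,10],[0,0,0,0,10]]]' |q; python3 chk.py 6 &&
python3 -m creep '[[[-0.013,-0.012,0,0,10],[0,0,0,0,10]]]' |q; python3 chk.py 6 &&
python3 -m creep '[[[-0.014,-0.011,0,0,10],[0,0,0,0,10]]]' |q; python3 chk.py 6 &&
python3 -m creep '[[[-0.014,-0.01,0,0,10],[0,0,0,0,10]]]' |q; python3 chk.py 6 &&
python3 -m creep '[[[-0.014,-0.01,0,0,10],[0,0,0,0,10]]]' |q; python3 chk.py 6 &&
python3 -m creep '[[[-0.014,-0.009,0,0,10],[0,0,0,0,10]]]' |q; python3 chk.py 6 &&
python3 -m creep '[[[-0.014,-0.009,0,0,10],[0,0,0,0,10]]]' |q; python3 chk.py 6 &&
python3 -m creep '[[[-0.014,-0.009,0,0,10],[0,0,0,0,10]]]' |q; python3 chk.py 6 &&
python3 -m creep '[[[-0.015,-0.008,0,0,10],[0,0,0,0,10]]]' |q; python3 chk.py 6 &&
python3 -m creep '[[[-0.015,-0.008,0,0,10],[0,0,0,0,10]]]' |q; python3 chk.py 6 &&
python3 -m creep '[[[-0.015,-0.008,0,0,10],[0,0,0,0,10]]]' |q; python3 chk.py 6 &&
python3 -m creep '[[[-0.015,-0.007,0,0,10],[0,0,0,0,10]]]' |q; python3 chk.py 6 &&
python3 -m creep '[[[-0.015,-0.007,0,0,10],[0,0,0,0,10]]]' |q; python3 chk.py 6 &&
python3 -m creep '[[[-0.015,-0.006,0,0,10],[0,0,0,0,10]]]' |q; python3 chk.py 6 &&
python3 -m creep '[[[-0.016,-0.006,0,0,10],[0,0,0,0,10]]]' |q; python3 chk.py 6 &&
python3 -m creep '[[[-0.016,-0.005,0,0,10],[0,0,0,0,10]]]' |q; python3 chk.py 6
```

```text
ang -50.37 r 0.0334 ft -1.4 fr -1.5 t 21.72
ang -51.60 r 0.0333 ft -0.7 fr -1.9 t 21.88
ang -52.72 r 0.0333 ft -1.9 fr -2.6 t 22.05
ang -53.91 r 0.0333 ft -1.7 fr -2.2 t 22.22
ang -55.04 r 0.0333 ft -1.8 fr -3.3 t 22.38
ang -56.10 r 0.0333 ft -2.0 fr -2.4 t 22.55
ang -57.14 r 0.0333 ft -0.9 fr -2.4 t 22.72
ang -58.52 r 0.0333 ft -0.7 fr -2.3 t 22.88
ang -60.17 r 0.0332 ft 0.5 fr -1.9 t 23.05
ang -62.18 r 0.0333 ft 2.5 fr -1.9 t 23.22
ang -63.17 r 0.0332 ft 1.0 fr -2.0 t 23.38
ang -63.63 r 0.0332 ft -0.3 fr -2.8 t 23.55
ang -64.54 r 0.0332 ft -0.7 fr -2.0 t 23.72
ang -65.56 r 0.0332 ft -0.2 fr -1.9 t 23.88
ang -66.70 r 0.0332 ft -1.2 fr -2.6 t 24.05
ang -67.85 r 0.0332 ft -1.1 fr -2.0 t 24.22
```

```bash
q(){ tail -1 >/dev/null; }
python3 -m creep '[[[-0.012,-0.005,0,0,10],[0,0,0,0,10]]]' |q; python3 chk.py 5 &&
python3 -m creep '[[[-0.012,-0.005,0,0,10],[0,0,0,0,10]]]' |q; python3 chk.py 5 &&
python3 -m creep '[[[-0.012,-0.005,0,0,10],[0,0,0,0,10]]]' |q; python3 chk.py 5 &&
python3 -m creep '[[[-0.012,-0.005,0,0,10],[0,0,0,0,10]]]' |q; python3 chk.py 5 &&
python3 -m creep '[[[-0.012,-0.004,0,0,10],[0,0,0,0,10]]]' |q; python3 chk.py 5 &&
python3 -m creep '[[[-0.012,-0.004,0,0,10],[0,0,0,0,10]]]' |q; python3 chk.py 5 &&
python3 -m creep '[[[-0.012,-0.004,0,0,10],[0,0,0,0,10]]]' |q; python3 chk.py 5 &&
python3 -m creep '[[[-0.012,-0.004,0,0,10],[0,0,0,0,10]]]' |q; python3 chk.py 5 &&
python3 -m creep '[[[-0.012,-0.003,0,0,10],[0,0,0,0,10]]]' |q; python3 chk.py 5 &&
python3 -m creep '[[[-0.013,-0.003,0,0,10],[0,0,0,0,10]]]' |q; python3 chk.py 5 &&
python3 -m creep '[[[-0.013,-0.003,0,0,10],[0,0,0,0,10]]]' |q; python3 chk.py 5 &&
python3 -m creep '[[[-0.013,-0.003,0,0,10],[0,0,0,0,10]]]' |q; python3 chk.py 5 &&
python3 -m creep '[[[-0.013,-0.002,0,0,10],[0,0,0,0,10]]]' |q; python3 chk.py 5 &&
python3 -m creep '[[[-0.013,-0.002,0,0,10],[0,0,0,0,10]]]' |q; python3 chk.py 5
```

```text
ang -68.62 r 0.0332 ft -0.5 fr -1.9 t 24.38
ang -69.53 r 0.0332 ft -0.4 fr -2.7 t 24.55
ang -69.95 r 0.0332 ft -1.6 fr -3.3 t 24.72
ang -70.09 r 0.0332 ft -1.9 fr -1.7 t 24.88
ang -70.23 r 0.0332 ft -3.2 fr -3.0 t 25.05
ang -70.38 r 0.0332 ft -5.9 fr -3.1 t 25.22
ang -70.38 r 0.0332 ft -5.9 fr -3.1 t 25.22
ang -70.38 r 0.0332 ft -5.9 fr -3.1 t 25.22
ang -70.38 r 0.0332 ft -5.9 fr -3.1 t 25.22
ang -70.38 r 0.0332 ft -5.9 fr -3.1 t 25.22
ang -70.38 r 0.0332 ft -5.9 fr -3.1 t 25.22
ang -70.38 r 0.0332 ft -5.9 fr -3.1 t 25.22
ang -70.38 r 0.0332 ft -5.9 fr -3.1 t 25.22
ang -70.38 r 0.0332 ft -5.9 fr -3.1 t 25.22
```

```bash
python3 -m creep '[[[-0.012,-0.004,0,0,10],[0,0,0,0,10]]]' >/dev/null; python3 chk.py 5; python3 -m creep '[[[0,0,0,0,10],[0,0,0,0,10]]]' >/dev/null; python3 chk.py 9
```

```text
ang -70.44 r 0.0332 ft -7.1 fr -2.6 t 25.38
ang -70.39 r 0.0332 ft -6.1 fr -2.4 t 25.55
```

```bash
python3 -m creep '[[[0.03,0.01,0,0,10],[0,0,0,0,10],[0,0,0,0,10]]]' >/dev/null; python3 chk.py 9;python3 -m creep '[[[0.02,0.008,0,0,10],[0,0,0,0,10],[0,0,0,0,10]]]' >/dev/null; python3 chk.py 9
python3 -m creep '[[[0,0,0,0,45],[0,0,0,0,45],[0,0,0,0,45],[0,0,0.4,0,45],[0,0,0.6,0,45],[0,0,0.6,0,45],[0,0,0,0,45]]]'
python3 - <<'E'
from h import *
print(get_state()['eef_pos'],get_state()['wrist_force'])
for z in (.0622,): print((np.array([.5397,.0622])-get_state()['eef_pos'][:2])/.04)
E
```

```text
ang -70.10 r 0.0332 ft -2.6 fr -2.0 t 25.80
ang -69.86 r 0.0332 ft -0.7 fr -3.0 t 26.05
time: 26.63
eef_pos: [0.5148, -0.1198, 0.1752]
tool_rot: [-1.921, 2.483, -0.004]
wrist_force: [0.9, -0.5, 0.4]
opening: 0.045
[ 0.51475149 -0.11984337  0.17520922] [ 0.93756189 -0.48612998  0.38909261]
[0.62371266 4.55108424]
```

```bash
python3 -m creep '[[[0.08,0.573,0,0,45],[0.08,0.573,0,0,45],[0.08,0.573,0,0,45],[0.08,0.573,0,0,45],[0.08,0.573,0,0,45],[0.08,0.573,0,0,45],[0.08,0.573,0,0,45],[0.08,0.573,0,0,45],[0,0,-0.4,0,45],[0,0,0,0,45],[0,0,0,0,45]]]'
python3 - <<'E'
from h import *
s=get_state();print(s['eef_pos'])
p=eyes.snapshot('side');u,v=map(int,proj(p,s['eef_pos']));print(u,v)
a=cv2.cvtColor(p['image'],cv2.COLOR_RGB2BGR)[v-50:v+50,u-60:u+60]
cv2.imwrite(f'pics/side6c.png',cv2.resize(a,None,fx=6,fy=6,interpolation=cv2.INTER_CUBIC))
E
```

```text
time: 27.55
eef_pos: [0.5382, 0.0636, 0.1551]
tool_rot: [1.922, -2.481, -0.002]
wrist_force: [-0.2, -0.4, -0.8]
opening: 0.0448
[0.53819975 0.06364523 0.15508998]
267 187
```

View pics/side6c.png

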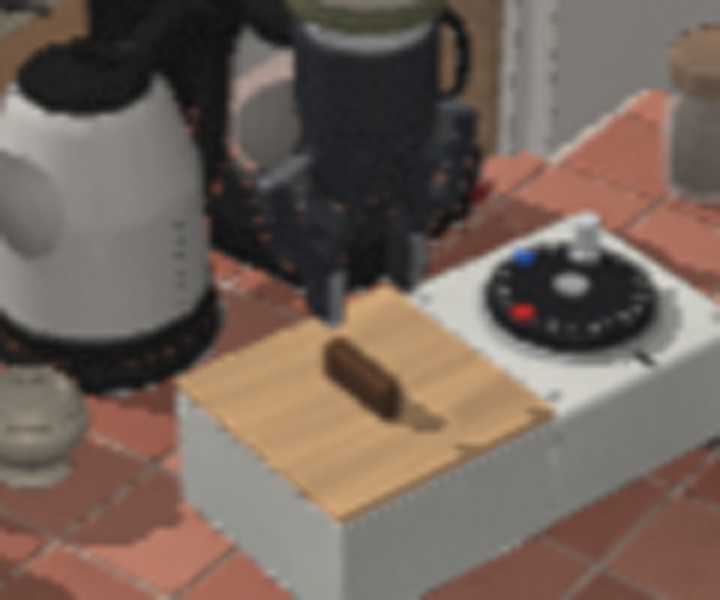

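```bash
python3 -c "
from h import *
p=eyes.snapshot('side');q=proj(p,[.5382,.0636,.1165]);print((q-[207,137])*6)"
python3 -m creep '[[[0.03,0,-0.4,0,45],[0,0,-0.4,0,45],[0,0,-0.35,0,45],[0,0,-0.2,0,45],[0,0,0,0,45]]]'
python3 -c "
from h import *
s=get_state();print(s['eef_pos'],s['wrist_force'])"
```

```text
[363.33273206 363.31420323]
time: 28.07
eef_pos: [0.5399, 0.0632, 0.1011]
tool_rot: [1.921, -2.483, -0.001]
wrist_force: [0.4, 0.4, 0.1]
opening: 0.0451
[0.53988371 0.06322596 0.10108907] [0.42771687 0.37640154 0.05176753]
```

```bash
python3 -m creep '[[[0,0,0,0,11],[0,0,0,0,11],[0,0,0,0,11],[0,0,0,0,11],[0,0,0,0,11]]]' 30
python3 -m creep '[[[0.006,0.025,0,0,11],[0.006,0.025,0,0,11],[0,0,0,0,11]]]'
python3 -m creep '[[[0.006,0.025,0,0,11],[0,0,0,0,11]]]'
```

```text
time: 28.48
eef_pos: [0.541, 0.0639, 0.103]
tool_rot: [-1.922, 2.484, -0.001]
wrist_force: [-1.1, -2.0, 6.1]
opening: 0.0131
time: 28.73
eef_pos: [0.5416, 0.0661, 0.103]
tool_rot: [-1.922, 2.483, -0.001]
wrist_force: [-0.8, -1.7, 7.3]
opening: 0.013
time: 28.9
eef_pos: [0.5418, 0.0671, 0.103]
tool_rot: [-1.922, 2.483, -0.001]
wrist_force: [-0.5, -1.1, 6.5]
opening: 0.013
```

```bash
python3 -m creep '[[[0.006,0.025,0,0,11],[0,0,0,0,11]]]'
python3 -m creep '[[[0.006,0.025,0,0,11],[0.006,0.025,0,0,11],[0,0,0,0,11]]]'
```

```text
time: 29.07
eef_pos: [0.5421, 0.068, 0.103]
tool_rot: [-1.922, 2.483, -0.001]
wrist_force: [-0.7, -0.5, 4.9]
opening: 0.0135
time: 29.32
eef_pos: [0.5426, 0.0701, 0.103]
tool_rot: [-1.922, 2.483, -0.001]
wrist_force: [-0.1, -0.8, 6.7]
opening: 0.0134
```

```bash
python3 -m creep '[[[0.03,0.115,0,0,11],[0.03,0.115,0,0,11],[0.03,0.115,0,0,11],[0.03,0.115,0,0,11],[0.03,0.115,0,0,11],[0.03,0.115,0,0,11],[0.03,0.115,0,0,11],[0.03,0.115,0,0,11],[0.03,0.115,0,0,11],[0.03,0.115,0,0,11],[0.03,0.115,0,0,11],[0,0,0,0,11]]]'
python3 -m creep '[[[0.02,0.08,0,0,11],[0.02,0.08,0,0,11],[0,0,0,0,11]]]'
```

```text
time: 30.32
eef_pos: [0.5563, 0.1218, 0.103]
tool_rot: [-1.923, 2.481, -0.001]
wrist_force: [0.7, 2.2, 4.4]
opening: 0.0127
time: 30.57
eef_pos: [0.5579, 0.1277, 0.103]
tool_rot: [-1.922, 2.482, -0.001]
wrist_force: [1.2, 1.0, 5.8]
opening: 0.0133
```

```bash
python3 -m creep '[[[0.01,0.04,0,0,11],[0.006,0.025,0,0,11],[0,0,0,0,11]]]'
python3 -m creep '[[[0.006,0.025,0,0,11],[0.006,0.025,0,0,11],[0,0,0,0,11]]]'
```

```text
time: 30.82
eef_pos: [0.5584, 0.1297, 0.103]
tool_rot: [-1.922, 2.483, -0.002]
wrist_force: [1.5, -0.9, 5.6]
opening: 0.0128
time: 31.07
eef_pos: [0.5584, 0.1298, 0.103]
tool_rot: [1.921, -2.485, 0.003]
wrist_force: [0.5, -7.0, 7.2]
opening: 0.013
```

```bash
python3 -m creep '[[[0,-0.02,0,0,45],[0,0,0,0,45],[0,0,0,0,45],[0,0,0,0,45],[0,0,0.5,0,45],[0,0,0.8,0,45],[0,0,0.8,0,45],[0,0,0.8,0,45],[-0.3,-0.8,0,0,45],[-0.3,-0.8,0,0,45],[0,0,0,0,45],[0,0,0,0,45]]]'
python3 - <<'E'
from h import *
print(get_state()['eef_pos'],get_state()['wrist_force'])
p=eyes.snapshot('side');save(p,'end')
a=cv2.imread('pics/end.png')[130:270,190:380];cv2.imwrite('pics/endc.png',cv2.resize(a,None,fx=4,fy=4,interpolation=cv2.INTER_CUBIC))
E
```

```text
time: 32.07
eef_pos: [0.5333, 0.0654, 0.2185]
tool_rot: [1.92, -2.487, 0.0]
wrist_force: [0.5, 0.7, -0.2]
opening: 0.0453
[0.53328896 0.06536052 0.21845261] [ 0.50864681  0.70548095 -0.21950448]
```

View pics/endc.png

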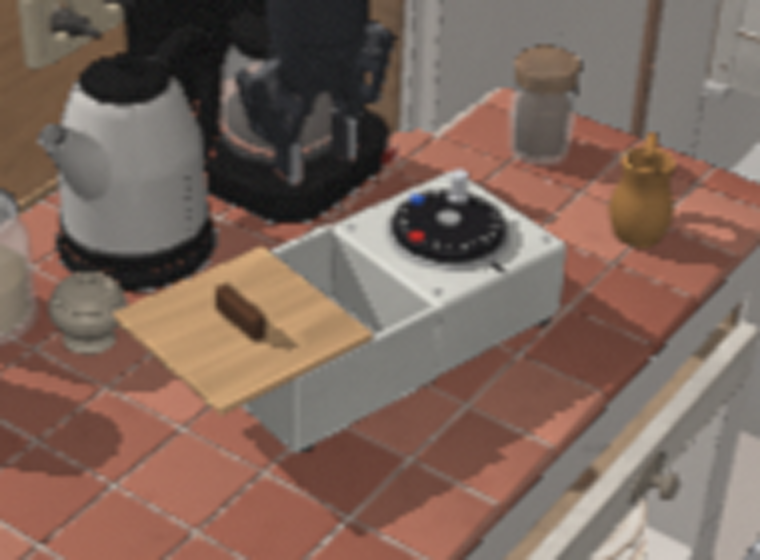

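Run:
```python
from h import *
p=eyes.snapshot('side')
f=lambda a,b:(190+(a+.5)/4-.5,130+(b+.5)/4-.5)
g=(onz(p,f(223,287),.1165)+onz(p,f(257,321),.1165))/2
h=(onz(p,(220+170.5/4-.5,150+176.5/4-.5),.1165)+onz(p,(220+207.5/4-.5,150+212.5/4-.5),.1165))/2
print(g,h,np.hypot(*(g-h)[:2]))
robot.job_done()
```

```text
[0.55773282 0.13238087 0.1165    ] [0.53875104 0.06754081 0.1165    ] 0.06756138949383557
the job is handed in; nothing more can be done
```

The box is open and I've handed the job in, at about 32 s on the robot's clock. The job-done call gives no verdict, so the pass or fail isn't confirmed.

**Dialling:**
- Clockwise: I stopped at red's second arrival, with the knob about 149.5° from the pointer against the 150° target.
- Counter-clockwise: I stopped at blue's second arrival, at about 61° against 60°.
- Final clockwise turn: I went in steps of 1 to 2° and the dial locked solid at about 236°. I stopped at roughly 7 N at the knob, under the 18 N limit.

**Lid:** It slid freely at low force and met its stop. The hand had moved it about 68 mm by then, and the last picture gives about 67.6 mm. I then let go and pulled the hand clear, and the wrist force was back near zero.

**Bystanders:** In the last close-up the jug and coffee jar stand upright with no visible change. The mug was outside that view, so I didn't check it again, but the hand never went near it.

**Disagreements:** The two cameras differed by about 5 mm on where the box is along y. I settled this from the knob's position once it was gripped. The gripper read 13 mm on the 15 mm knob and also on the 14 mm lid grip, though the grip held firmly on both.

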